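Seat the finned control module in the test nest

TASK

Pick up the control module, the dark box with the cooling fins along its top, and seat it in the pocket of the test nest so that it lies flat on the pocket floor, square to the walls; either way round will do. Lower it in rather than dropping it, let go, and leave the power brick and the small interface box where they are.

Things in the scene. Friction and masses are not known exactly. Their poses are not given: they have to be found in the camera images.
- module: The control module to seat: dark grey box, 100 mm long (its x), 60 mm wide (its y), 44 mm tall, about 0.35 kg, seven cooling fins along its length on top, small metal sockets on both ends. Its long sides are plain and upright over the full height: grip across the 60 mm width from above. Origin at the centre of its underside, z up; same after a half turn. Starts upright on the table.
- nest_pocket (a point): Centre of the pocket floor of the fixed test nest (z up), 12 mm above the table. Aluminium base plate 200 x 136 x 12 mm with a grey plastic frame, 144 x 104 mm outside, top 26 mm above the table. Pocket in the frame: 112 mm long (x), 72 mm wide (y), 14 mm deep, open upward, mouth bevelled 5 mm at 45 degrees. A seated module stands 30 mm proud of the frame.
- power_brick: Bystander, not to be moved: dark smooth power supply brick without fins, 140 mm long (its x), 62 mm wide (its y), 36 mm tall, with a lighter grey plate on top. Origin at the centre of its underside.
- interface_box: Bystander, not to be moved: small dark flat-topped box, 70 mm long (its x), 48 mm wide (its y), 40 mm tall, with a green terminal strip on top. Origin at the centre of its underside.
There are look-alikes about, which are no part of the job. What is shaped like the module but orange or yellow is not meant.

How it is judged:
At the end, for the whole second after the job is handed in: Module at rest upright in the pocket: underside within 4 mm of the pocket floor, tilt under 5 degrees, centre within 12 mm of the pocket's, length within 10 degrees of the pocket's (either way round); power brick and interface box within 30 mm of where they started (horizontal distance between module and nest_pocket below 0.012 m and z of module in the frame of nest_pocket below 0.004 m and angle between module's own z axis and vertical below 0.09 rad and angle between the x axis of module and the x axis of nest_pocket, either way round below 0.175 rad and linear speed of module below 0.02 m/s and distance of each of power_brick, interface_box from where it was at the start of the episode below 0.03 m); the robot touches nothing.
It fails at once if the power brick is shifted by more than 30 mm (distance of power_brick from where it was at the start of the episode above 0.03 m).
It fails at once if the interface box is shifted by more than 30 mm (distance of interface_box from where it was at the start of the episode above 0.03 m).
It fails at once if the module is dropped: out of the fingers it moves faster than 0.7 m/s (a free fall of about 25 mm) (contact force between the fingers and module below 0.05 N and linear speed of module above 0.7 m/s).
It also fails if it takes over 32 s, if anything falls off the work surface, if the arm or the gripper's body presses on something with over 40 N, if the wrist force passes 120 N, or if a joint passes its speed limit or range.

ROBOT

A 7-joint arm with a two-finger parallel gripper is mounted at the origin on the work surface. World frame = base frame: x ahead of the robot, y to its left, z up, the work surface at z = 0. Lengths are in m, angles in rad, forces in N, time in s.
With the tool pointing down it reaches from about 0.35 to 0.9 m from the base axis. Payload 8.1 kg.
Tool frame: the origin (TCP) lies at the centre of the arm's flange, where the gripper is bolted on; the fingertips stand 178 mm ahead of it and the grasp point (between the pads) lies 159 mm ahead of it; z points along the fingers, y is the line along which they close (so a half turn about z gives the same grasp; the last joint's range is limited). The gripper opens to 92 mm and grips with 3 to 60 N. Pads are 19 mm wide; open, the fingers measure 130 mm over their backs; the gripper's body (75 mm by 190 mm) begins 47 mm behind the grasp point.
Start: joints at [1.199, 0.434, 0.025, 1.573, -0.012, 1.134, -0.075], TCP at [0.166, -0.603, 0.405] pointing down, gripper open.
Joint ranges: [-2.62, 2.62], [-0.44, 2.09], [-1.27, 1.32], [0.08, 2.57], [-1.32, 4.46], [0.12, 2], [-2.74, 2.74]. Speed limits (rad/s): [2.22, 2.22, 3.01, 3.01, 3.14, 3.14, 3.14].

INTERFACE

Orientations are given as a rotation vector (axis times angle).
In Python, from cell import arm gives the robot as it stands. The module is installed in compiled form; this text tells all that it offers.
- The arm moves only by the shell command python3 -m inch 'ROWS' [FORCE]. ROWS is text: rows parted by semicolons, each of 5 numbers parted by spaces: the shift along the tool's x, y, z in m, then the turn about the tool's z in rad, then the finger opening in m, from 0 to 0.0918. In form: x y z roll fingers; .... A call has 1 to 5 rows; each row is the pose to reach, as a shift and turn from the pose commanded when the call began, along the tool's axes at that moment; what a row does not reach only later rows make up. A row lasts 1/10 s, in which the tool goes at most 50 mm and 8.59 degrees, less where a joint would pass 70% of its speed; a pose out of reach is approached as far as the arm can. A call with a gripper value outside its range is refused whole. The fingers move at their own pace and stop on an object; FORCE is the grip in N (left out, the last holds). Time passes only in rows, so rows that repeat a pose let the fingers close. It gives the time, the measured TCP pose, the force, the opening and the grip force at its end, in the units of the state.
- arm.observe(): the state, without advancing time (a new reading comes with each control period).
- arm.get_image(name): name is "scene" or "top" or "wrist"; returns the picture (400x640x3 uint8, red, green, blue); there is no depth.
- arm.get_calibration(name): a dict with "intrinsics" (3x3 intrinsics, pixels), "distortion" ([k1, k2, p1, p2, k3] as OpenCV has them; the pictures are not rectified), "pose" (4x4, takes a point from camera to world coordinates). Camera axes: x right, y up, looking along -z (the intrinsics and any distortion apply to the point x, -y, -z); pixel columns grow to the right and rows downward; lengths in m; the calibration is good to about 2 mm. A picture is of the moment at which its call begins: read the wrist's pose just before it. get_calibration takes no time and is no camera call; for the wrist camera it gives the pose at the moment of the call.
- arm.sign_off(): hands the job in; it is judged then, once.
Trained networks look in the newest picture that a camera, given by its name, has taken for a name from the list of things; names that differ only in an ending like _2 or _b are one class to them, and where a whole thing is asked for, a point or a joint stands for the part that bears it (a point fixed in the world has none). Each returns a list of dicts, best first, with "conf" (0 to 1); they miss things now and then, are a little off and sometimes report something else, mostly with a low value. They report only what shows in the picture. A call takes as long as a camera call. They do not tell look-alikes from the thing itself.
- arm.look_for(camera, query): "point" ([row, column] in pixels, amid what is visible of it).
- arm.silhouettes(camera, query): "region" (400x640 bool, what is visible of it) and "point" ([row, column] in pixels, amid what is visible of it).
- arm.place_of(camera, query): "point" ([row, column] in pixels: a listed point, or the origin of a listed thing).
The state is a dict: "clock": time; "joints": joint angles; "dq": joint speeds; "joint_efforts": joint torques, N m; "position": TCP position; "ee_rot": TCP orientation; "force": force on the tool from outside, world axes, zero at the start; "ft_torque": the same for the moment, N m; "width": opening from 0.0 (shut) to 1.0 (fully open); "gripper_force": force on a finger pad.
Only numpy, scipy, OpenCV 4.12 (cv2) and the standard library are available. Lean on these libraries where they do the work, as an engineer would, in place of code of your own. Each camera call takes 0.05 s, during which the arm holds its last target. There are 200 camera calls.

## Working session

There is one attempt and no reset: what is moved stays moved. The work goes in short steps, Python scripts to look and compute and a shell command to move; the robot and the scene stay as the last step left them, time stands still between calls to the robot, and variables do not carry over. Pictures are saved under pics/ and viewed, at most 10 in all, crops included, and the job is handed in when it is done.

```bash
mkdir -p pics; cat > h.py <<'E'
import numpy as np, cv2
from cell import arm
def save(n,img): cv2.imwrite(f"pics/{n}.png",np.ascontiguousarray(img[:,:,::-1]))
def world(cam,rc,z,cal=None):
    c=cal or arm.get_calibration(cam); K=np.array(c["intrinsics"],float); D=np.array(c["distortion"],float); T=np.array(c["pose"])
    p=np.array(rc,float).reshape(-1,2)[:,::-1].reshape(-1,1,2)
    u=cv2.undistortPoints(p,K,D).reshape(-1,2)
    d=np.c_[u[:,0],-u[:,1],-np.ones(len(u))]@T[:3,:3].T
    return T[:3,3]+d*((z-T[2,3])/d[:,2])[:,None]
E
python3 - <<'E'
from h import *
print(arm.observe())
a=arm.get_image("top"); save("top",a)
for q in ["module","nest_pocket","power_brick","interface_box"]:
    for r in arm.place_of("top",q): print(q,r["conf"],r["point"],world("top",r["point"],0.012 if q=="nest_pocket" else 0).round(3))
b=arm.get_image("scene"); save("scene",b)
E
```

```text
{'clock': 0.0, 'joints': array([ 1.1993945 ,  0.43522425,  0.02497647,  1.57408612, -0.01159882,
        1.13399795, -0.075094  ]), 'dq': array([ 0.00131727, -0.00056125,  0.00102988,  0.00078186, -0.00077333,
        0.00108202,  0.00118249]), 'joint_efforts': array([-2.25429089e-04, -6.67851448e+01,  9.84904021e-01, -3.14448452e+01,
       -6.04968402e-02,  4.29510023e-02,  2.35551943e-04]), 'position': array([ 0.16589228, -0.60234492,  0.40394825]), 'ee_rot': array([-3.11175841e+00, -4.20654577e-01,  5.54881094e-04]), 'force': array([-0.27738599, -0.20084656, -0.99028584]), 'ft_torque': array([ 0.00563528, -0.00802675,  0.01514427]), 'gripper_force': 0.0, 'width': 0.996526012686711}
module 0.95 [223.8, 248.6] [[0.431 0.162 0.   ]]
module 0.72 [126.5, 327.9] [[ 0.637 -0.004  0.   ]]
module 0.7 [200.4, 318.3] [[0.479 0.017 0.   ]]
module 0.59 [274.8, 373.4] [[ 0.325 -0.094  0.   ]]
nest_pocket 0.68 [184.5, 441.0] [[ 0.508 -0.236  0.012]]
power_brick 0.81 [111.9, 237.1] [[0.671 0.19  0.   ]]
interface_box 0.66 [206.7, 183.4] [[0.467 0.299 0.   ]]
```

View pics/top.png

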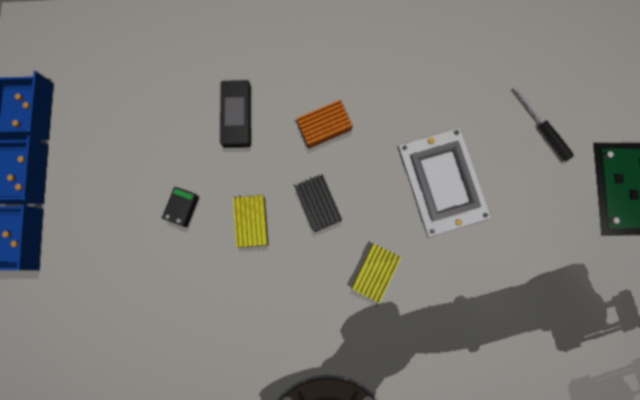

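View pics/scene.png

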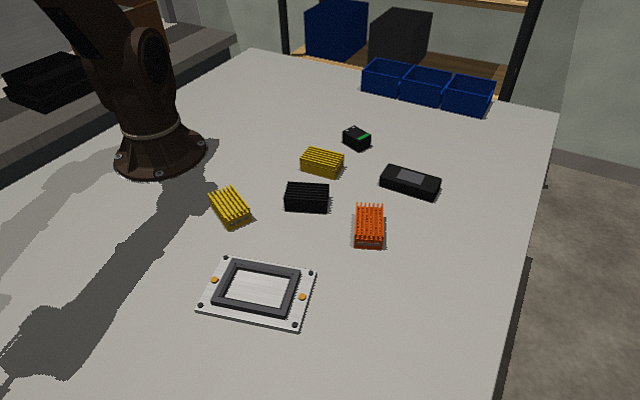

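In the top view the candidates are: dark finned box at (202,318), yellow finned (221,250) and (273,376), orange finned (123,325). The power brick is at (112,236), the interface box at (207,181) and the nest at (184,443). Only (202,318) is dark with fins, so it is the module. I'll confirm that with a crop and measure the angles.

```bash
python3 - <<'E'
from h import *
from scipy.spatial.transform import Rotation as R
a=arm.get_image("top"); save("crop",cv2.resize(a[165:240,275:360],None,fx=6,fy=6,interpolation=cv2.INTER_CUBIC))
def rect(mask,z):
    c=max(cv2.findContours(mask.astype(np.uint8),0,1)[0],key=cv2.contourArea).reshape(-1,2)
    w=world("top",c[:,::-1],z)[:,:2]
    (cx,cy),s,_=r=cv2.minAreaRect((w*1000).astype(np.float32)); b=cv2.boxPoints(r)
    e=max([b[1]-b[0],b[2]-b[1]],key=np.linalg.norm)
    print(cx,cy,s,"long axis deg",np.degrees(np.arctan2(e[1],e[0]))%180)
for r in arm.silhouettes("top","module"):
    m=r["region"]; print(r["conf"],r["point"],a[m].mean(0).round()); rect(m,.04)
for r in arm.silhouettes("top","nest_pocket"): print("nest",r["conf"],r["point"],r["region"].sum()); rect(r["region"],.012)
o=arm.observe(); print(R.from_rotvec(o["ee_rot"]).as_matrix().round(3))
print(np.array(arm.get_calibration("wrist")["pose"]).round(3))
E
```

```text
0.9 [119.7, 322.6] [135.  74.  27.]
632.4832153320312 3.014965057373047 (70.29950714111328, 101.36322021484375) long axis deg 113.34568
0.81 [200.9, 316.2] [58. 57. 57.]
468.5778503417969 16.960311889648438 (104.12437438964844, 63.167030334472656) long axis deg 22.096382
0.64 [221.4, 248.2] [151. 145.  44.]
432.92425537109375 151.7407989501953 (103.87890625, 67.04669189453125) long axis deg 7.6412773
0.63 [274.0, 376.4] [147. 143.  47.]
329.9739074707031 -95.726806640625 (62.52692794799805, 99.59842681884766) long axis deg 153.19087
nest 0.75 [182.4, 444.0] 6269
516.25830078125 -241.97549438476562 (200.78182983398438, 140.5213165283203) long axis deg 16.620348
[[ 0.964  0.265 -0.   ]
 [ 0.265 -0.964  0.   ]
 [-0.    -0.    -1.   ]]
[[ 0.266  0.916  0.299  0.247]
 [-0.964  0.253  0.083 -0.58 ]
 [ 0.    -0.31   0.951  0.384]
 [ 0.     0.     0.     1.   ]]
```

View pics/crop.png

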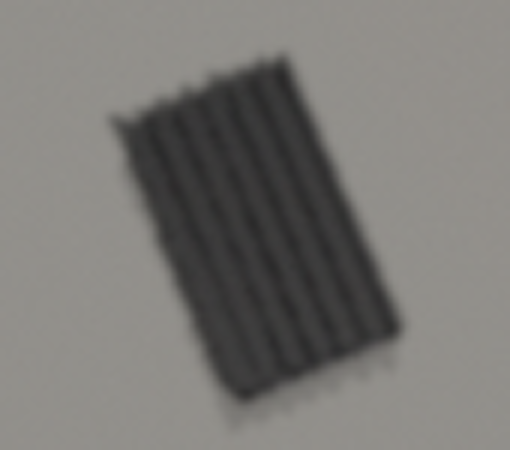

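The crop shows one dark finned box, with its fins along the length, so (202,318) is confirmed as the module. Moving above it.

```bash
python3 -m inch '0.033 -0.037 0 0 0.0918; 0.066 -0.075 0 0 0.0918; 0.099 -0.112 0 0 0.0918; 0.132 -0.149 0 0 0.0918; 0.165 -0.187 0 0 0.0918' && python3 -m inch '0.033 -0.037 0 0 0.0918; 0.066 -0.075 0 0 0.0918; 0.099 -0.112 0 0 0.0918; 0.132 -0.149 0 0 0.0918; 0.165 -0.187 0 0 0.0918' && python3 -m inch '0.033 -0.037 0 0 0.0918; 0.066 -0.075 0 0 0.0918; 0.099 -0.112 0.01 0 0.0918; 0.127 -0.142 0.04 -0.117 0.0918; 0.127 -0.142 0.04 -0.117 0.0918'
cat >> h.py <<'E'
from scipy.spatial.transform import Rotation as R
def rect(cam,mask,z,cal=None):
    c=max(cv2.findContours(mask.astype(np.uint8),0,1)[0],key=cv2.contourArea).reshape(-1,2)
    w=world(cam,c[:,::-1],z,cal)[:,:2]
    r=cv2.minAreaRect((w*1000).astype(np.float32)); b=cv2.boxPoints(r)
    e=max([b[1]-b[0],b[2]-b[1]],key=np.linalg.norm)
    return np.array(r[0])/1000,r[1],np.degrees(np.arctan2(e[1],e[0]))%180
def rows(xy,deg):
    "tool shift and roll to bring the TCP over xy with tool x at deg"
    o=arm.observe(); M=R.from_rotvec(o["ee_rot"]).as_matrix(); p=o["position"]
    h=np.degrees(np.arctan2(M[1,0],M[0,0])); d=np.r_[np.array(xy)-p[:2],0]@M
    t=(deg-h+90)%180-90
    print("pos",p.round(4),"heading",h.round(2),"shift",d.round(4),"roll",-np.radians(t).round(4),"tilt",M[:,2].round(4),"t",o["clock"])
E
python3 - <<'E'
from h import *
rows((.470,.017),22.1)
cal=arm.get_calibration("wrist"); a=arm.get_image("wrist"); s=a.copy()
for r in arm.silhouettes("wrist","module"):
    m=r["region"]; print(r["conf"],r["point"],a[m].mean(0).round(),rect("wrist",m,.044,cal))
    s[cv2.Canny(m.astype(np.uint8)*255,50,100)>0]=(255,0,255)
save("w1",s)
E
```

```text
clock: 0.95
position: [0.2758, -0.3769, 0.4049]
ee_rot: [3.113, 0.421, 0.001]
force: [0.8, -0.3, 0.3]
width: 0.998
gripper_force: 0.0
clock: 1.45
position: [0.385, -0.1531, 0.4052]
ee_rot: [3.113, 0.42, 0.002]
force: [1.0, -0.8, 0.3]
width: 1.001
gripper_force: 0.0
clock: 1.95
position: [0.47, 0.0206, 0.3624]
ee_rot: [-3.077, -0.618, 0.002]
force: [-1.0, -0.4, -0.0]
width: 0.998
gripper_force: 0.0
pos [0.47   0.0206 0.3624] heading 22.73 shift [-0.0014  0.0034 -0.    ] roll 0.011 tilt [-0.0021  0.0029 -1.    ] t 1.95
0.92 [26.5, 419.0] [172.  93.  35.] (array([ 0.61932678, -0.00238696]), (36.229393005371094, 104.31509399414062), np.float32(112.714554))
0.72 [347.4, 369.2] [121. 107.  29.] (array([ 0.33000388, -0.09715391]), (43.554569244384766, 113.7851333618164), np.float32(114.50645))
0.69 [162.1, 169.3] [140. 123.  33.] (array([0.43774188, 0.14734381]), (106.38663482666016, 70.01435089111328), np.float32(5.394254))
0.65 [184.4, 324.1] [49. 49. 50.] (array([0.47224899, 0.016672  ]), (104.0401840209961, 60.63638687133789), np.float32(22.952478))
```

View pics/w1.png

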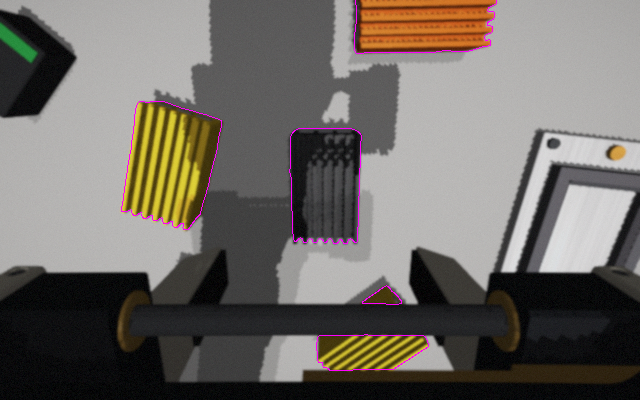

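The wrist view has the dark module at (185,325), matching the top estimate to within 3 mm. The yellow look-alikes are at (160,170) and (350,370), clear of the fingers. Descending and gripping.

```bash
python3 -m inch '0 0.0035 0.04 0 0.0918; 0 0.0035 0.08 0 0.0918; 0 0.0035 0.115 0 0.0918; 0 0.0035 0.145 0 0.0918; 0 0.0035 0.155 0 0.0918' && python3 -m inch '0 0 0.01 0 0.0918; 0 0 0.01 0 0.05; 0 0 0.01 0 0.05; 0 0 0.01 0 0.05; 0 0 0.01 0 0.05' 30 && python3 -m inch '0 0 0 0 0.05; 0 0 0 0 0.05; 0 0 0 0 0.05'
```

```text
clock: 2.55
position: [0.4697, 0.0107, 0.2081]
ee_rot: [3.083, 0.598, -0.005]
force: [-0.3, 0.2, 0.6]
width: 0.999
gripper_force: 0.0
clock: 3.05
position: [0.4709, 0.0125, 0.2006]
ee_rot: [3.083, 0.602, 0.003]
force: [-1.2, 3.7, 2.4]
width: 0.702
gripper_force: 1.8
clock: 3.35
position: [0.4709, 0.0129, 0.2005]
ee_rot: [-3.083, -0.603, -0.002]
force: [-1.6, 1.7, 8.6]
width: 0.655
gripper_force: 30.0
```

Gripped at 60 mm. Lifting.

```bash
python3 -m inch '0 0 -0.015 0 0.05; 0 0 -0.04 0 0.05; 0 0 -0.075 0 0.05; 0 0 -0.1 0 0.05; 0 0 -0.11 0 0.05' 40; python3 - <<'E'
from h import *
rows((.511,-.239),16.6)
E
```

```text
clock: 3.85
position: [0.471, 0.0124, 0.3119]
ee_rot: [3.083, 0.602, 0.005]
force: [0.9, -0.2, -3.1]
width: 0.648
gripper_force: 40.0
pos [0.471  0.0124 0.3119] heading 22.09 shift [-5.75e-02  2.48e-01  2.00e-04] roll 0.0958 tilt [ 3.2e-03 -2.0e-04 -1.0e+00] t 3.85
```

```bash
python3 -m inch '-0.006 0.025 0 0 0.05; -0.016 0.07 0 0 0.05; -0.027 0.115 0 0 0.05; -0.037 0.16 0 0 0.05; -0.047 0.205 0 0.05 0.05' && python3 -m inch '-0.008 0.031 0 0.046 0.05; -0.0115 0.043 0 0.046 0.05; -0.0115 0.043 0 0.046 0.05;-0.0115 0.043 0 0.046 0.05'; python3 - <<'E'
from h import *
rows((.511,-.239),16.6)
cal=arm.get_calibration("wrist"); a=arm.get_image("wrist"); save("w2",a)
for r in arm.place_of("wrist","nest_pocket"): print(r["conf"],r["point"],world("wrist",r["point"],.012,cal))
for r in arm.silhouettes("wrist","nest_pocket"): print(r["conf"],rect("wrist",r["region"],.012,cal))
E
```

```text
clock: 4.35
position: [0.5037, -0.1972, 0.3087]
ee_rot: [-3.097, -0.524, 0.002]
force: [1.5, -0.2, -3.0]
width: 0.649
gripper_force: 40.0
clock: 4.75
position: [0.5073, -0.2383, 0.309]
ee_rot: [-3.107, -0.455, 0.002]
force: [-0.0, 1.2, -2.8]
width: 0.65
gripper_force: 40.0
pos [ 0.5073 -0.2383  0.309 ] heading 16.68 shift [ 0.0034  0.0017 -0.    ] roll 0.0013 tilt [-0.0012  0.0013 -1.    ] t 4.75
0.66 (array([ 0.53693927, -0.23910474]), (154.52915954589844, 135.129638671875), np.float32(16.617538))
```

View pics/w2.png

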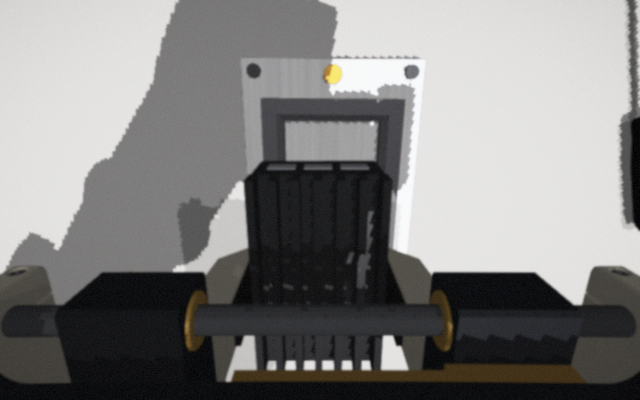

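```bash
python3 - <<'E'
from h import *
a=cv2.imread("pics/top.png")[115:250,385:505]; cv2.imwrite("pics/nest.png",cv2.resize(a,None,fx=4,fy=4,interpolation=cv2.INTER_CUBIC))
E
```

```text
(no output)
```

View pics/nest.png

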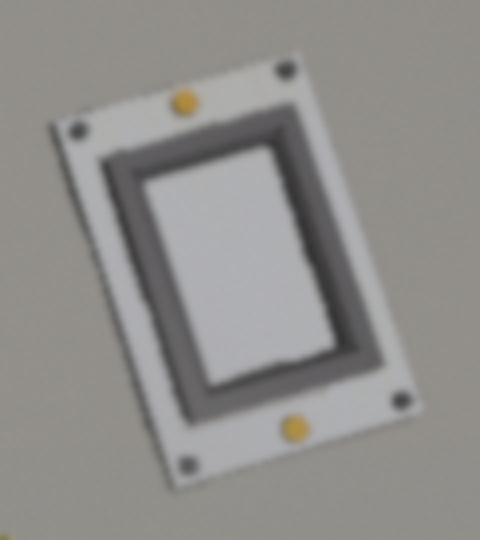

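Wrist view: the held module's far edge is at (165,320), in line with the pocket (frame opening at columns 285–378, rows 115 and below). The two far screws are at (70,253) and (72,412). The top crop shows four screws and the frame corners, so I'll use them to refine the nest centre.

```bash
python3 - <<'E'
from h import *
f=lambda L:[(115+y/4-.375,385+x/4-.375) for x,y in L]
def rep(cam,L,z):
    w=world(cam,L,z)[:,:2]; e1=w[0]-w[3]; e2=w[1]-w[2]
    print(cam,w.mean(0).round(4),[np.degrees(np.arctan2(e[1],e[0])).round(2) for e in(e1,e2)],np.linalg.norm(e1),np.linalg.norm(w[1]-w[0]))
    return w.mean(0)
rep("top",f([(78,131),(286,70),(402,400),(188,466)]),.014)
c=rep("top",f([(103,160),(294,106),(382,362),(193,424)]),.026)
rep("top",f([(145,180),(270,147),(335,347),(208,387)]),.012)
w=world("wrist",[(70,253),(72,412)],.014)[:,:2]; d=w[1]-w[0]; print("wrist screws mid",w.mean(0),"len",np.linalg.norm(d),"nest axis",np.degrees(np.arctan2(d[1],d[0]))+90)
u=np.array([np.cos(np.radians(16.6)),np.sin(np.radians(16.6))])
print("screw mid rel to centre: along, across",(w.mean(0)-c)@u,(w.mean(0)-c)@[-u[1],u[0]])
E=world("wrist",[(172,248),(172,390)],.155)[:,:2]; print("module far top edge mid",E.mean(0),np.linalg.norm(E[0]-E[1]),"centre",E.mean(0)-.05*u)
rows(c,16.6)
E
```

```text
top [ 0.5157 -0.2429] [np.float64(16.17), np.float64(16.51)] 0.18205754701499566 0.11516070530979415
top [ 0.5151 -0.2424] [np.float64(16.76), np.float64(16.12)] 0.14236564525801948 0.10394809192018926
top [ 0.5162 -0.2439] [np.float64(14.73), np.float64(15.29)] 0.11215731798277861 0.06841267406142741
wrist screws mid [ 0.60313217 -0.2194206 ] len 0.11645324704078108 nest axis 16.108664781933612
screw mid rel to centre: along, across 0.0909147683316081 -0.0030917017563008645
module far top edge mid [ 0.55872882 -0.22226973] 0.05541877123490834 centre [ 0.51081269 -0.23655415]
pos [ 0.5076 -0.2377  0.3096] heading 16.77 shift [ 0.0058  0.0066 -0.    ] roll 0.0029 tilt [-3.e-04  8.e-04 -1.e+00] t 4.9
```

```bash
python3 -m inch '0.005 0.008 0.01 0.005 0.05; 0.005 0.008 0.035 0.005 0.05; 0.005 0.008 0.055 0.005 0.05; 0.005 0.008 0.07 0.005 0.05; 0.005 0.008 0.07 0.005 0.05'; python3 - <<'E'
from h import *
rows((.5155,-.244),16.5)
a=arm.get_image("wrist"); b=arm.get_image("scene")[230:350,180:340]
save("w3",np.hstack([a[:,200:500],cv2.resize(b,(480,360))[:, :].copy() if 0 else cv2.copyMakeBorder(cv2.resize(b,(480,360)),0,40,0,0,0)]))
E
```

```text
clock: 5.4
position: [0.5141, -0.2453, 0.2372]
ee_rot: [-3.108, -0.447, 0.005]
force: [-1.0, 0.3, -3.1]
width: 0.647
gripper_force: 40.0
pos [ 0.5141 -0.2453  0.2372] heading 16.36 shift [ 0.0017 -0.0009 -0.    ] roll -0.0025 tilt [-0.0037  0.0016 -1.    ] t 5.4
```

View pics/w3.png

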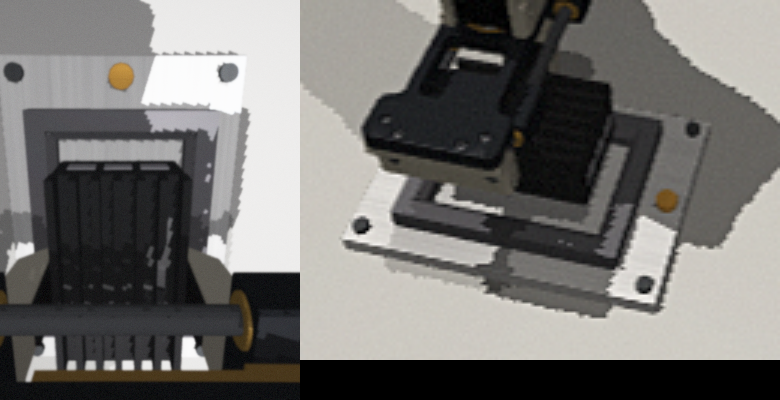

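In the wrist crop the module's centre is at column ≈119 and the screws' midpoint at ≈120, so it is aligned across the pocket. The scene view shows it above the pocket. Lowering gently.

```bash
python3 -m inch '0 0 0.005 0 0.05; 0 0 0.009 0 0.05; 0 0 0.013 0 0.05; 0 0 0.017 0 0.05; 0 0 0.017 0 0.05' && python3 -m inch '0 0 0.002 0 0.05; 0 0 0.004 0 0.05; 0 0 0.006 0 0.05; 0 0 0.006 0 0.05' 20
```

```text
clock: 6.0
position: [0.5143, -0.2458, 0.2222]
ee_rot: [-3.109, -0.446, 0.001]
force: [0.2, 0.2, -2.4]
width: 0.65
gripper_force: 40.0
clock: 6.4
position: [0.5144, -0.2459, 0.2165]
ee_rot: [-3.11, -0.446, 0.001]
force: [0.9, 0.2, -2.6]
width: 0.65
gripper_force: 20.0
```

Still free, with about 4 mm to go.

```bash
python3 -m inch '0 0 0.002 0 0.05; 0 0 0.0035 0 0.05; 0 0 0.0045 0 0.05; 0 0 0.0045 0 0.05'
```

```text
clock: 6.8
position: [0.5145, -0.2459, 0.2126]
ee_rot: [3.11, 0.446, -0.0]
force: [-2.3, 0.1, 3.5]
width: 0.652
gripper_force: 20.0
```

Contact on the floor at the expected height (0.2126). Releasing and retreating.

```bash
python3 -m inch '0 0 0 0 0.066; 0 0 0 0 0.08; 0 0 0 0 0.085; 0 0 0 0 0.085; 0 0 0 0 0.085' && python3 -m inch '0 0 -0.01 0 0.085; 0 0 -0.03 0 0.085; 0 0 -0.07 0 0.085; 0 0 -0.11 0 0.085; 0 0 -0.12 0 0.085' && python3 -m inch '-0.01 -0.04 0 0 0.085; -0.03 -0.08 0 0 0.085; -0.05 -0.12 0 0 0.085; -0.06 -0.14 0 0 0.085; -0.06 -0.14 0 0 0.085'; python3 - <<'E'
from h import *
w=arm.get_image("wrist"); b=arm.get_image("scene")[215:355,175:345]; t=arm.get_image("top")[120:250,385:505]
save("end",np.hstack([cv2.resize(b,(437,360)),cv2.resize(t,(332,360))]))
for cam in("top","wrist"):
    for r in arm.silhouettes(cam,"module"): print(cam,r["conf"],r["point"],rect(cam,r["region"],.056))
for q in ["power_brick","interface_box"]:
    for r in arm.place_of("top",q): print(q,r["conf"],world("top",r["point"],0).round(3))
E
```

```text
clock: 7.3
position: [0.5146, -0.2459, 0.2122]
ee_rot: [3.11, 0.446, 0.0]
force: [-0.1, 0.4, -0.6]
width: 0.919
gripper_force: 0.0
clock: 7.8
position: [0.5158, -0.2459, 0.3374]
ee_rot: [3.106, 0.446, 0.01]
force: [0.8, -1.4, 0.3]
width: 0.925
gripper_force: 0.0
clock: 8.3
position: [0.4155, -0.1261, 0.3325]
ee_rot: [3.109, 0.451, -0.002]
force: [0.2, -0.7, 0.6]
width: 0.925
gripper_force: 0.0
top 0.86 [273.7, 376.5] (array([ 0.32864951, -0.09402372]), (63.94727325439453, 101.35415649414062), np.float32(152.04298))
top 0.7 [223.1, 249.9] (array([0.43163644, 0.1502854 ]), (101.04753112792969, 63.846595764160156), np.float32(4.9002504))
top 0.57 [121.9, 324.4] (array([0.62675232, 0.00336257]), (70.90394592285156, 102.11905670166016), np.float32(113.30169))
wrist 0.67 [115.7, 507.3] (array([ 0.51531958, -0.24116125]), (99.58335876464844, 77.0389175415039), np.float32(16.236649))
wrist 0.67 [263.6, 276.4] (array([ 0.35407861, -0.10493369]), (62.859310150146484, 95.51571655273438), np.float32(153.71623))
wrist 0.65 [77.4, 17.2] (array([0.44441092, 0.08974895]), (94.58782958984375, 26.403322219848633), np.float32(0.407559))
power_brick 0.61 [[0.669 0.187 0.   ]]
interface_box 0.95 [[0.467 0.297 0.   ]]
```

View pics/end.png

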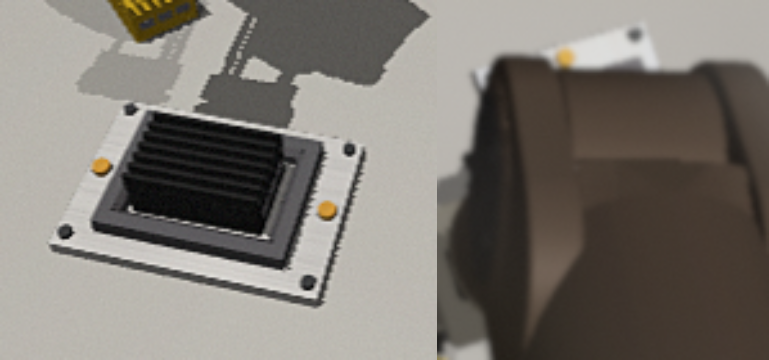

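The scene crop shows the module flat and square in the pocket, about (165,205) in the crop, inside the frame walls. The bystanders haven't moved and the robot is clear.

```bash
python3 -c "
from cell import arm
print(arm.sign_off())"
```

```text
the job is handed in; nothing more can be done
None
```

I lowered the control module into the nest pocket, released it and handed the job in at about 8.5 s; the last pictures show it flat and square in the pocket, with the power brick and interface box unmoved (the judge's verdict was not shown).

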